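# Undock the lenses for cleaning

## Robot

A 7-joint arm with a two-finger parallel gripper is mounted at the origin on a cart in front of the work surface, level with it; the furniture and walls round the work are solid. World frame = base frame: x ahead of the robot, y to its left, z up, the work surface at z = 0. Lengths are in m, angles in rad, forces in N, time in s.
With the tool pointing down it reaches from about 0.425 to 0.925 m from the base axis. Payload 6.8 kg.
Tool frame: the origin (TCP) lies between the finger pads; the fingertips stand 14 mm ahead of it and the grasp point (between the pads) lies 5 mm behind it; z points along the fingers, y is the line along which they close (so a half turn about z gives the same grasp; the last joint's range is limited). The gripper opens to 85 mm and grips with 20 to 120 N. Pads are 22 mm wide; open, the fingers measure 114 mm over their backs; the gripper's body (76 mm by 85 mm) begins 54 mm behind the grasp point. The pads swing forward as they close: fully open they stand 13 mm farther back than shut.
Start: joints at [1.152, 0.477, 0.022, 1.555, -0.011, 1.109, -0.083], TCP at [0.206, -0.643, 0.245] pointing down, gripper open.
Joint ranges: [-2.96, 2.96], [-0.34, 2.1], [-1.41, 1.46], [0.24, 2.44], [-1.37, 4.51], [0.17, 1.92], [-2.96, 2.96]. Speed limits (rad/s): [2.39, 2.39, 3.14, 3.14, 3.14, 3.14, 3.14].

## Interface

Orientations are given as a rotation vector (axis times angle).
In Python, from bench import r, eyes, ticket gives the robot as it stands. The module is installed in compiled form; this text tells all that it offers.
- The arm moves only by the tool arm_command, never from a script. Its argument "plan" is text: rows parted by semicolons, each of 4 numbers parted by spaces: the shift along the tool's x, y, z in m, then the turn about the tool's z in degrees. In form: tx ty tz yaw; .... A call has 1 to 20 rows; each row shifts and turns the commanded pose from where the row before left it, along the tool's axes as they then stand; what a row does not reach is not made up. A row lasts 1/8 s, in which the tool goes at most 62.5 mm and 10.7 degrees, less where a joint would pass 70% of its speed; a pose out of reach is approached as far as the arm can. A call is refused whole if a number of a shift passes 0.0625 or a number of a turn 10.7, either way. A call with a gripper value outside its range is refused whole. "hand" is the closure, from -1 (fully open) to 1 (shut), set as the call begins (left out, the last holds). The fingers move at their own pace and stop on an object; "grip_force" is the grip in N (left out, the last holds). Time passes only in rows, so rows that do not move let the fingers close. It gives the time, the measured TCP pose, the force, the opening and the grip force at its end, in the units of the state.
- r.get_obs(): the state, without advancing time (a new reading comes with each control period).
- eyes.grab_frame(name): name is "scene" or "top" or "wrist"; returns (picture, depth): 480x640x3 uint8, red, green, blue; 480x640 float32, m along the optical axis (not along the pixel's ray), 0 where there is no reading.
- eyes.calibration(name): a dict with "fov_y" (degrees; the focal length in pixels is half the picture's height over the tangent of half this angle, whatever the lens; pixels are square), "cx", "cy" (the principal point, pixels), "origin" and "attitude" of the camera in the world; the wrist camera has in their place "tool_from_camera" (4x4, takes a point from camera to tool coordinates, whose origin is the TCP and whose axes are the flange's). Camera axes: x right, y up, looking along -z (the intrinsics and any distortion apply to the point x, -y, -z); pixel columns grow to the right and rows downward; lengths in m; the calibration is good to about 2 mm. The wrist camera is an equidistant fisheye: a pixel r from the principal point sees the ray r / f radians off the axis. A picture is of the moment at which its call begins: read the wrist's pose just before it. calibration takes no time and is no camera call.
- ticket.hand_in(): hands the job in; it is judged then, once.
The state is a dict: "clock": time; "joints": joint angles; "qvel": joint speeds; "tau": joint torques, N m; "tcp_pos": TCP position; "orientation": TCP orientation; "contact_force": force on the tool from outside, world axes, zero at the start; "moment": the same for the moment, N m; "grip_width": finger opening in m; "gripper_force": force on a finger pad.
Only numpy, scipy, OpenCV 4.12 (cv2) and the standard library are available. Lean on these libraries where they do the work, as an engineer would, in place of code of your own. Each camera call takes 0.05 s, during which the arm holds its last target. There are 200 camera calls.

## Task

Get the docked lenses ready for cleaning: lift the dust cap off every lens that still wears one and lay it, knob up, in a pocket of the smaller wooden tray; then, dock by dock, press the release button down, turn the lens a quarter turn anticlockwise (seen from above), lift it off and stand it upright in a pocket of the larger wooden tray. All three docks must be emptied, with one piece to a pocket, and no lens may be lifted off its dock with its cap still on. Do not knock over or shift the dropper bottle, the wooden mandrel block or the black cup.

Things in the scene. Friction and masses are not known exactly. Their poses are not given: they have to be found in the camera images.
- dock_a: Fixed lens dock (left of 3): black base 100 x 100 x 18 mm, aluminium mount ring (outer diameter 88, top 32 mm up), tongue towards its own -x with the release button 72 mm from the axis. Origin: on the mount axis at bench level, z up. A docked lens stands 18 mm up, its x along the dock's x. Unlocked, it turns easily 90 deg anticlockwise (from above) to a stop, free from about 70 deg.
- release_a (a joint): Travel of dock_a's release button in m: 0 up (a pin blocks the lens from turning), 0.009 fully down (unlocked; at least 0.008 needed). About 3 N of friction, no return spring: it STAYS down where it is left. After the turn, 20 mm of lift clears the lens from the ring.
- release_a_top (a point): Centre of the flat top of dock_a's release button (dark steel, diameter 22 mm), 44 mm above the bench when up, 35 mm when down. It moves with the button.
- lens_a: Lens locked on dock_a at the start, 0.2 to 0.4 kg, 70 mm tall: steel foot with two bayonet lugs along its own y (69 mm over them), flange of diameter 68 from 17 to 22 mm up, black ribbed barrel of diameter 56 from 22 to 70 mm up, to grip it by. Origin: centre of its underside; z up. Stands by itself on a flat floor.
- cap_a: Grey dust cap, loose over the top of lens_a: outer diameter 66, 14 mm high, hollow below (10 mm over the barrel, 2.5 mm of play), with a round knob of diameter 26 from 14 to 32 mm up. Origin: centre of its lower rim, 60 mm above the lens's origin when on. Lifts straight off. 0.04 kg. None if this lens has no cap in this start.
- dock_b: Fixed lens dock (middle of 3): black base 100 x 100 x 18 mm, aluminium mount ring (outer diameter 88, top 32 mm up), tongue towards its own -x with the release button 72 mm from the axis. Origin: on the mount axis at bench level, z up. A docked lens stands 18 mm up, its x along the dock's x. Unlocked, it turns easily 90 deg anticlockwise (from above) to a stop, free from about 70 deg.
- release_b (a joint): Travel of dock_b's release button in m: 0 up (a pin blocks the lens from turning), 0.009 fully down (unlocked; at least 0.008 needed). About 3 N of friction, no return spring: it STAYS down where it is left. After the turn, 20 mm of lift clears the lens from the ring.
- release_b_top (a point): Centre of the flat top of dock_b's release button (dark steel, diameter 22 mm), 44 mm above the bench when up, 35 mm when down. It moves with the button.
- lens_b: Lens locked on dock_b at the start, 0.2 to 0.4 kg, 70 mm tall: steel foot with two bayonet lugs along its own y (69 mm over them), flange of diameter 68 from 17 to 22 mm up, black ribbed barrel of diameter 56 from 22 to 70 mm up, to grip it by. Origin: centre of its underside; z up. Stands by itself on a flat floor.
- cap_b: Grey dust cap, loose over the top of lens_b: outer diameter 66, 14 mm high, hollow below (10 mm over the barrel, 2.5 mm of play), with a round knob of diameter 26 from 14 to 32 mm up. Origin: centre of its lower rim, 60 mm above the lens's origin when on. Lifts straight off. 0.04 kg. None if this lens has no cap in this start.
- dock_c: Fixed lens dock (right of 3): black base 100 x 100 x 18 mm, aluminium mount ring (outer diameter 88, top 32 mm up), tongue towards its own -x with the release button 72 mm from the axis. Origin: on the mount axis at bench level, z up. A docked lens stands 18 mm up, its x along the dock's x. Unlocked, it turns easily 90 deg anticlockwise (from above) to a stop, free from about 70 deg.
- release_c (a joint): Travel of dock_c's release button in m: 0 up (a pin blocks the lens from turning), 0.009 fully down (unlocked; at least 0.008 needed). About 3 N of friction, no return spring: it STAYS down where it is left. After the turn, 20 mm of lift clears the lens from the ring.
- release_c_top (a point): Centre of the flat top of dock_c's release button (dark steel, diameter 22 mm), 44 mm above the bench when up, 35 mm when down. It moves with the button.
- lens_c: Lens locked on dock_c at the start, 0.2 to 0.4 kg, 70 mm tall: steel foot with two bayonet lugs along its own y (69 mm over them), flange of diameter 68 from 17 to 22 mm up, black ribbed barrel of diameter 56 from 22 to 70 mm up, to grip it by. Origin: centre of its underside; z up. Stands by itself on a flat floor.
- cap_c: Grey dust cap, loose over the top of lens_c: outer diameter 66, 14 mm high, hollow below (10 mm over the barrel, 2.5 mm of play), with a round knob of diameter 26 from 14 to 32 mm up. Origin: centre of its lower rim, 60 mm above the lens's origin when on. Lifts straight off. 0.04 kg. None if this lens has no cap in this start.
- cap_tray: Loose low wooden tray for the caps, 86 x 248 x 22 mm (x, y, z), 0.7 kg, the smaller of the two trays: three square pockets of 76 x 76 mm in a row along its y, centres at y = -81, 0 and +81 mm; floor 5 mm above the origin, walls 5 mm thick. Origin: centre of its underside. Lies on the robot's side of the docks, left or right.
- lens_tray: Loose low wooden tray for the lenses, 92 x 266 x 24 mm, 0.9 kg, the larger of the two trays: three square pockets of 82 x 82 mm in a row along its y, centres at y = -87, 0 and +87 mm; floor 5 mm above the origin, walls 5 mm thick. Origin: centre of its underside. Lies on the robot's side of the docks, left or right.
- glue_bottle: Bystander: white dropper bottle, diameter 51, 123 mm tall, standing behind the docks. Origin: centre of its underside.
- mandrel_block: Bystander: wooden block 42 x 90 x 30 mm with three upright metal mandrels, 74 mm tall over all, on the left. Origin: centre of its underside.
- black_cup: Bystander: black cup, diameter 56, 62 mm tall, on the right. Origin: centre of its underside.
There are look-alikes about, which are no part of the job. Leave any yellow look-alike of the lens_a alone.

How it is judged:
By the outcome, as a careful person would: the job done as asked, in the order asked, and still so for the second after the job is handed in, with the robot touching nothing.
Of cap_a, cap_b, cap_c only 1 to 3 are there at a start; the rules pass over those that are not, and their reading is None.
At some moment in a run one of cap_tray, lens_tray may be knocked a few centimetres aside while the robot is not near it.
It also fails if it takes over 210 s, if anything falls off the work surface, if the arm or the gripper's body presses on something with over 40 N, if the wrist force passes 120 N, or if a joint passes its speed limit or range.

## Working session

There is one attempt and no reset: what is moved stays moved. The work goes in short steps, Python scripts to look and compute and a tool call to move; the robot and the scene stay as the last step left them, time stands still between calls to the robot, and variables do not carry over. Pictures are saved under pics/ and viewed, at most 14 in all, crops included, and the job is handed in when it is done.

Besides the shell and the picture viewer there is one more tool, called after "Request:" as name(argument=value, ...), one argument or row to a line, values as JSON. arm_command: Moves the arm, as the interface text tells. Its arguments: {"type":"object","properties":{"plan":{"type":"string"},"hand":{"type":"number"},"grip_force":{"type":"number"}},"required":["plan"]}

```bash
mkdir -p pics
cat > h.py <<'E'
import numpy as np, cv2
from bench import r, eyes, ticket
from scipy.spatial.transform import Rotation as R
def snap(n,fn=None):
    o=r.get_obs(); im,d=eyes.grab_frame(n)
    if fn: cv2.imwrite('pics/'+fn,im[:,:,::-1])
    return o,im,d
E
python3 - <<'E'
from h import *
o=r.get_obs();print({k:np.round(v,3) for k,v in o.items()})
for n in('scene','top','wrist'):
    print(n,eyes.calibration(n))
    o,im,d=snap(n,n+'0.png'); np.save('pics/'+n+'0d.npy',d)
E
```

```text
{'clock': np.float64(0.0), 'joints': array([ 1.152,  0.478,  0.022,  1.556, -0.011,  1.109, -0.083]), 'qvel': array([ 0.   ,  0.001, -0.   , -0.   ,  0.003,  0.001, -0.001]), 'tau': array([ 0.0000e+00, -5.9645e+01,  1.6070e+00, -2.8120e+01,  1.2000e-02,
        9.0000e-03, -0.0000e+00]), 'tcp_pos': array([ 0.206, -0.642,  0.244]), 'orientation': array([-3.102e+00, -4.860e-01,  1.000e-03]), 'contact_force': array([ 0.193, -0.26 , -0.596]), 'moment': array([-0.032,  0.004,  0.   ]), 'gripper_force': np.float64(0.0), 'grip_width': np.float64(0.085)}
scene {'fov_y': 46.27281043493504, 'cx': 323.83700176003305, 'cy': 234.0328204860452, 'origin': array([ 0.55116557, -1.3606208 ,  0.74002822]), 'attitude': array([1.10887372e+00, 8.84282148e-04, 2.63121284e-02])}
top {'fov_y': 55.23717621244896, 'cx': 310.71863149918687, 'cy': 244.3078652142426, 'origin': array([0.29641014, 0.01247201, 1.24318498]), 'attitude': array([ 0.13572834, -0.1744118 , -1.54866809])}
wrist {'fov_y': 65.70646984690485, 'cx': 318.6041987604918, 'cy': 235.33855586005174, 'tool_from_camera': array([[ 2.58824980e-04,  9.59175309e-01,  2.82812058e-01,
         7.13740818e-02],
       [ 9.99999908e-01, -3.45202516e-04,  2.55592969e-04,
         2.59509446e-04],
       [ 3.42785899e-04,  2.82811966e-01, -9.59175310e-01,
        -1.28110449e-01],
       [ 0.00000000e+00,  0.00000000e+00,  0.00000000e+00,
         1.00000000e+00]])}
```

View pics/top0.png

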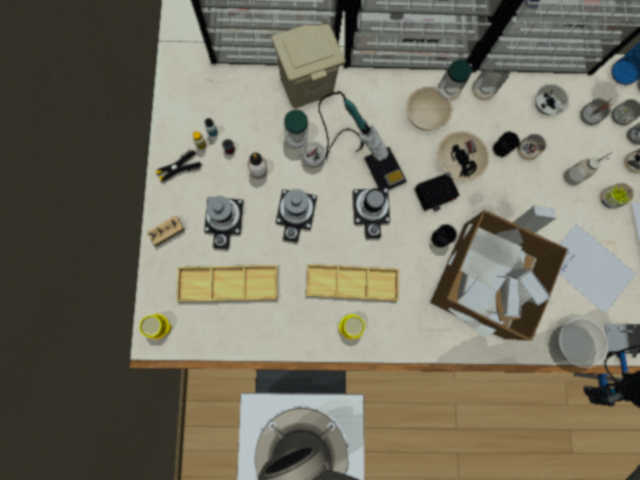

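View pics/scene0.png

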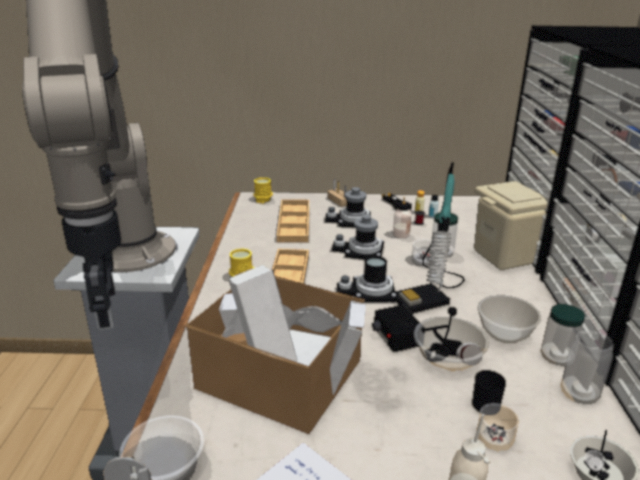

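The top view shows three docks: a at (223,215) and b at (296,207) wear grey caps, c at (373,205) shows a bare black barrel. There are two trays: left (228,284), about 100 px long, and right (352,283), about 92 px long, so the left one looks like the larger lens tray. Yellow look-alikes stand at (155,327) and (351,327). Next I'll turn these into positions.

```bash
cat >> h.py <<'E'
C={n:eyes.calibration(n) for n in('scene','top','wrist')}
def rays(n,uv,o=None):
    """world origin and directions (scaled so that optical-axis depth is 1)"""
    c=C[n]; uv=np.atleast_2d(np.asarray(uv,float)); f=240/np.tan(np.radians(c['fov_y'])/2)
    p=(uv-[c['cx'],c['cy']])/f
    if n=='wrist':
        th=np.linalg.norm(p,axis=1,keepdims=True); p=p*np.tan(th)/np.maximum(th,1e-9)
        T=np.asarray(c['tool_from_camera']); W=R.from_rotvec(o['orientation'])
        A=W.as_matrix()@T[:3,:3]; O=W.apply(T[:3,3])+o['tcp_pos']
    else: A=R.from_rotvec(c['attitude']).as_matrix(); O=c['origin']
    return O,np.c_[p[:,0],-p[:,1],-np.ones(len(p))]@A.T
def onz(n,uv,z,o=None):
    O,D=rays(n,uv,o); return O+D*((z-O[2])/D[:,2])[:,None]
def cloud(n,d,o=None):
    v,u=np.mgrid[:480,:640]; O,D=rays(n,np.c_[u.ravel(),v.ravel()],o)
    P=O+D*d.reshape(-1,1); P[d.ravel()<=0]=np.nan; return P.reshape(480,640,3)
E
python3 - <<'E'
from h import *
im=cv2.imread('pics/top0.png'); d=np.load('pics/top0d.npy'); P=cloud('top',d)
hsv=cv2.cvtColor(im,cv2.COLOR_BGR2HSV)
for n,uv in dict(a=(222,206),b=(296,198),c=(375,197),ba=(221,240),bb=(291,234),bc=(374,231),glue=(257,158),cup=(443,236),mand=(166,230),bench=(300,250)).items():
    print(n,np.round(P[uv[1]-1:uv[1]+2,uv[0]-1:uv[0]+2].reshape(-1,3).mean(0),3), hsv[uv[1],uv[0]])
m=cv2.inRange(hsv,(15,70,120),(28,255,255)); m[:255]=0;m[310:]=0
m=cv2.morphologyEx(m,cv2.MORPH_CLOSE,np.ones((7,7)))
for c in cv2.findContours(m,cv2.RETR_EXTERNAL,cv2.CHAIN_APPROX_NONE)[0]:
    if cv2.contourArea(c)<500: continue
    w=onz('top',c[:,0],0.023)[:,:2]; (x,y),s,a=cv2.minAreaRect((w*1000).astype(np.float32)); print('tray',x,y,s,a)
E
```

```text
a [0.621 0.215 0.103] [ 86  18 102]
b [0.645 0.026 0.11 ] [ 87  17 134]
c [ 0.66  -0.183  0.083] [ 94  16 125]
ba [0.544 0.223 0.045] [94 23 79]
bb [0.565 0.038 0.042] [94 26 78]
bc [ 0.577 -0.186  0.043] [90 20 77]
glue [0.754 0.13  0.103] [19 88 32]
cup [ 0.576 -0.385  0.004] [138  91  14]
mand [0.572 0.375 0.029] [ 18 102 147]
bench [ 0.53   0.013 -0.002] [ 30  22 187]
tray 432.37188720703125 204.55715942382812 (93.62521362304688, 265.32147216796875) 2.2136144638061523
tray 440.2498779296875 -128.72238159179688 (246.78663635253906, 87.45409393310547) 87.72581481933594
```

```bash
cat >> h.py <<'E'
def head(o):
    x=R.from_rotvec(o['orientation']).as_matrix()[:,0]; return np.degrees(np.arctan2(x[1],x[0]))
def go(x,y,z,h=None,frm=None):
    """print total tool-axis shift (mm) from frm=(x,y,z,heading) or the measured pose, and the yaw (deg, + = clockwise)"""
    o=r.get_obs(); f=frm or (*o['tcp_pos'],head(o)); a=np.radians(f[3]); dx,dy=x-f[0],y-f[1]
    t=np.array([dx*np.cos(a)+dy*np.sin(a), dx*np.sin(a)-dy*np.cos(a), f[2]-z])*1000
    print('shift mm',np.round(t,1),'yaw',None if h is None else round(f[3]-h,2),'| from',np.round(f,4))
E
python3 - <<'E'
from h import *
go(.206,-.642,.40,0)
go(.55,-.19,.40,0,(.206,-.642,.4,17.8))
P=cloud('top',np.load('pics/top0d.npy'));print(np.nanmax(P[200:345,430:570,2]))
E
```

```text
shift mm [  -0.2   -0.4 -155.4] yaw 17.81 | from [ 0.2063 -0.6423  0.2446 17.8057]
shift mm [ 465.7 -325.2    0. ] yaw 17.8 | from [ 0.206 -0.642  0.4   17.8  ]
0.244252608958191
```

Request:
arm_command(
  plan="0 0 -0.052 0; 0 0 -0.052 0; 0 0 -0.052 0; 0.0466 -0.0325 0 0; 0.0466 -0.0325 0 0; 0.0466 -0.0325 0 0; 0.0466 -0.0325 0 0; 0.0466 -0.0325 0 0; 0.0466 -0.0325 0 0; 0.0466 -0.0325 0 0; 0.0466 -0.0325 0 0; 0.0466 -0.0325 0 0; 0.0466 -0.0325 0 0; 0 0 0 8.9; 0 0 0 8.9; 0 -0.05 0 0; 0 -0.05 0 0; 0 -0.05 0 0; 0 -0.05 0.02 0; 0 0 0 0",
)

```text
clock: 2.65
tcp_pos: [0.5494, 0.0143, 0.3798]
orientation: [-3.14, -0.013, 0.005]
contact_force: [-0.2, -0.4, -0.5]
grip_width: 0.0853
gripper_force: 0.0
```

Run:
```python
from h import *
o,im,d=snap('wrist','w1.png'); np.save('pics/w1d.npy',d); import pickle; pickle.dump(o,open('pics/w1o.pkl','wb'))
P=cloud('wrist',d,o); print(head(o)); np.save('pics/w1P.npy',P)
# height bands: lens/cap tops
for lo,hi in((.072,.098),(.1,.118),(.03,.06)):
    m=((P[...,2]>lo)&(P[...,2]<hi)&(P[...,0]>.5)&(P[...,0]<.72)&(abs(P[...,1])<.32)).astype(np.uint8)
    n,l,s,c=cv2.connectedComponentsWithStats(m)
    for i in range(1,n):
        if s[i,4]>60:
            q=P[l==i]; print(lo,s[i],np.round(c[i]),np.round((q.min(0)+q.max(0))/2,4),np.round(np.ptp(q,axis=0),3))
```

```text
0.4795493696713743
0.072 [ 281   80   60   58 2215] [310. 108.] [0.6429 0.0243 0.0916] [0.064 0.065 0.006]
0.072 [ 462   85   45   46 1639] [484. 107.] [ 0.6568 -0.1841  0.0811] [0.055 0.056 0.018]
0.072 [ 121  108   52   55 1798] [148. 135.] [0.6201 0.224  0.0874] [0.066 0.066 0.021]
0.1 [298  96  24  24 461] [309. 107.] [0.6429 0.0249 0.1094] [0.025 0.024 0.005]
0.1 [128 125  22  22 380] [138. 135.] [0.6204 0.2242 0.1063] [0.025 0.025 0.012]
0.03 [276  77  70  68 862] [315. 115.] [0.6434 0.0257 0.0323] [0.086 0.087 0.005]
0.03 [ 438   77   54   65 1329] [458. 109.] [ 0.6568 -0.1791  0.045 ] [0.087 0.079 0.03 ]
0.03 [545  77  15  31 329] [553.  90.] [ 0.6972 -0.3128  0.0409] [0.044 0.014 0.022]
0.03 [ 148  101   46   66 1215] [176. 133.] [0.62   0.2135 0.045 ] [0.088 0.065 0.03 ]
0.03 [460 152  20  20 261] [470. 162.] [ 0.5846 -0.1868  0.0376] [0.026 0.024 0.015]
0.03 [291 155  23  20 268] [301. 166.] [0.5736 0.0362 0.0381] [0.025 0.028 0.016]
0.03 [154 176  20  20 251] [163. 186.] [0.5486 0.2257 0.0377] [0.027 0.023 0.015]
```

View pics/w1.png

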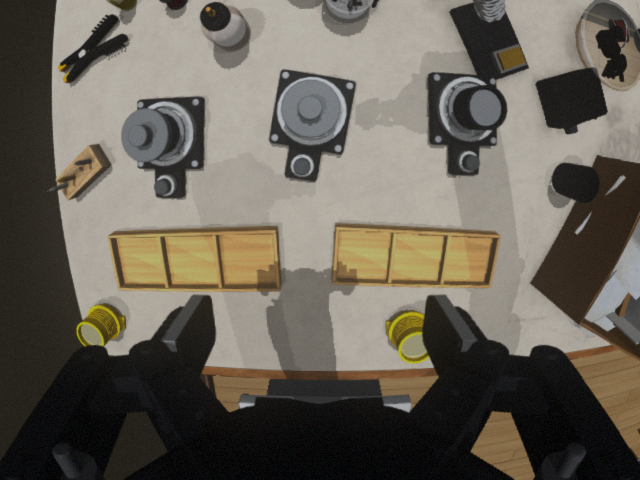

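The wrist view shows grey caps with knobs at (150,135) on dock a and (310,108) on dock b, and a bare lens at (484,107) on dock c. The buttons are at (163,186), (301,166) and (470,162).

Candidates for lens_a are the docked, capped one at (150,135) and the yellow ones at (100,325) and (410,335). The docked one on the left fits; the yellow ones are look-alikes. I'll confirm in a crop from above dock a.

Run:
```python
from h import *
go(.620,.224,.20,0)
im=cv2.imread('pics/w1.png'); P=np.load('pics/w1P.npy')
hsv=cv2.cvtColor(im,cv2.COLOR_BGR2HSV); m=cv2.inRange(hsv,(10,70,60),(25,255,255)); m[:215]=0;m[300:]=0
import pickle;o=pickle.load(open('pics/w1o.pkl','rb'))
m=cv2.morphologyEx(m,cv2.MORPH_CLOSE,np.ones((9,9)))
for c in cv2.findContours(m,cv2.RETR_EXTERNAL,cv2.CHAIN_APPROX_NONE)[0]:
    if cv2.contourArea(c)<3000: continue
    w=onz('wrist',c[:,0],0.021,o)[:,:2]; print('tray',cv2.minAreaRect((w*1000).astype(np.float32)))
cv2.imwrite('pics/cropa.png',cv2.resize(im[80:360,60:440],None,fx=2,fy=2,interpolation=3))
```

```text
shift mm [  70.9 -212.5  180.5] yaw 0.25 | from [0.55   0.0112 0.3805 0.248 ]
tray ((435.9177551269531, 203.3610382080078), (98.22880554199219, 269.25970458984375), 2.166685104370117)
tray ((444.3105163574219, -130.2471923828125), (248.85499572753906, 91.3164291381836), 87.96475219726562)
```

View pics/cropa.png

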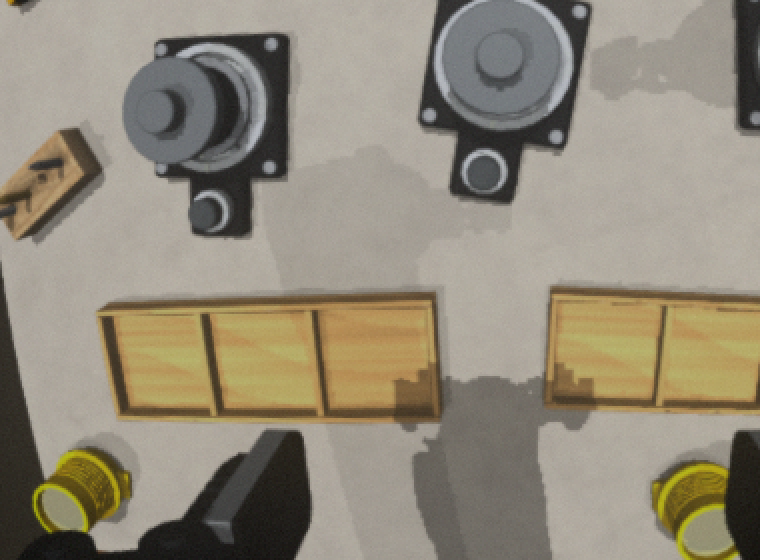

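The crop confirms it: the capped docked lens is on dock a at (165,110) of the crop, and the yellow mounts are separate objects. Now moving over cap a.

Request:
arm_command(
  plan="0.0142 -0.0425 0 0; 0.0142 -0.0425 0 0; 0.0142 -0.0425 0 0; 0.0142 -0.0425 0 0.25; 0.0142 -0.0425 0 0; 0 0 0.045 0; 0 0 0.045 0; 0 0 0.045 0; 0 0 0.045 0; 0 0 0 0; 0 0 0 0",
  hand=0.0,
)

```text
clock: 4.08
tcp_pos: [0.6233, 0.2213, 0.2032]
orientation: [-3.141, 0.009, -0.004]
contact_force: [0.2, 0.2, 0.4]
grip_width: 0.0428
gripper_force: 0.0
```

```bash
cat >> h.py <<'E'
def blobs(P,lo,hi,c,rad,minn=60):
    """centre of bounding box of points within a height band near c"""
    q=P[(P[...,2]>lo)&(P[...,2]<hi)&(np.hypot(P[...,0]-c[0],P[...,1]-c[1])<rad)]
    if len(q)<minn: print('few',len(q)); return
    print('centre',np.round((np.percentile(q,1,0)+np.percentile(q,99,0))/2,4),'size',np.round(np.percentile(q,99,0)-np.percentile(q,1,0),4),len(q))
E
python3 - <<'E'
from h import *
o,im,d=snap('wrist','w2.png'); P=cloud('wrist',d,o); print(np.round(o['tcp_pos'],4),head(o),o['grip_width'])
blobs(P,.1,.118,(.620,.224),.03); blobs(P,.08,.098,(.62,.224),.045); blobs(P,.04,.048,(.549,.226),.02)
E
```

```text
[0.6233 0.2213 0.2032] -0.319666438315001 0.042798377521668846
centre [0.6209 0.2245 0.1076] size [0.0242 0.0239 0.0066] 1308
centre [0.621  0.2247 0.089 ] size [0.0624 0.0614 0.0117] 5780
centre [0.5488 0.2275 0.0427] size [0.0202 0.0204 0.0047] 464
```

Request:
arm_command(
  plan="-0.002 -0.003 0.03 0; 0 0 0.03 0; 0 0 0.02 0; 0 0 0.01 0; 0 0 0 0; 0 0 0 0",
)

```text
clock: 4.88
tcp_pos: [0.6207, 0.2251, 0.1125]
orientation: [-3.141, 0.007, -0.003]
contact_force: [-0.5, 0.3, -0.2]
grip_width: 0.043
gripper_force: 0.0
```

Run:
```python
from h import *
go(.621,.2245,.110,0); print(np.round(r.get_obs()['contact_force'],1))
```

```text
shift mm [0.3 0.6 2.5] yaw -0.25 | from [ 0.6207  0.2251  0.1125 -0.2506]
[-0.5  0.3 -0.2]
```

Request:
arm_command(
  plan="0 0 0.001 0; 0 0 0 0; 0 0 0 0; 0 0 0 0; 0 0 0 0; 0 0 -0.01 0; 0 0 -0.03 0; 0 0 -0.045 0; 0 0 -0.045 0; 0 0 0 0",
  hand=1,
  grip_force=30,
)

```text
clock: 6.12
tcp_pos: [0.6218, 0.226, 0.2453]
orientation: [-3.138, 0.007, -0.012]
contact_force: [-0.7, 0.2, -0.9]
grip_width: 0.0243
gripper_force: 29.5
```

```bash
cat >> h.py <<'E'
def trays():
    o,im,d=snap('top'); hsv=cv2.cvtColor(im,cv2.COLOR_RGB2HSV)
    m=cv2.inRange(hsv,(15,70,120),(28,255,255)); m[:250]=0;m[312:]=0; m[:,:140]=0
    m=cv2.morphologyEx(m,cv2.MORPH_CLOSE,np.ones((7,7)))
    for c in cv2.findContours(m,cv2.RETR_EXTERNAL,cv2.CHAIN_APPROX_NONE)[0]:
        if cv2.contourArea(c)<500: continue
        w=onz('top',c[:,0],0.023)[:,:2]; print('tray',cv2.minAreaRect((w*1000).astype(np.float32)))
    return im
E
python3 - <<'E'
from h import *
o=r.get_obs();print(o['grip_width'])
cv2.imwrite('pics/top1.png',trays()[:,:,::-1])
go(.620,.200,.202,0)
go(.444,-.048,.15,0)
o,im,d=snap('wrist','w3.png')
E
```

```text
0.02425896881045228
tray ((430.0765075683594, 262.98638916015625), (92.83841705322266, 147.86712646484375), 2.7900922298431396)
tray ((440.40643310546875, -128.67337036132812), (246.87677001953125, 87.60154724121094), 87.81755065917969)
shift mm [-0.6 25.2 40.7] yaw -0.25 | from [ 0.6207  0.2252  0.2427 -0.2487]
shift mm [-175.5  274.    92.7] yaw -0.25 | from [ 0.6207  0.2252  0.2427 -0.2487]
```

View pics/w3.png

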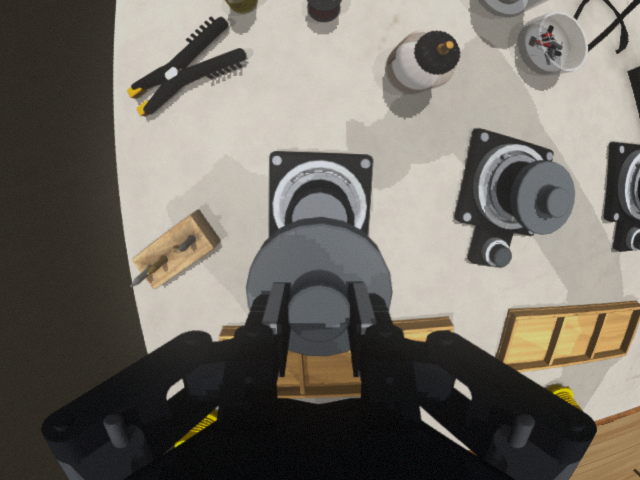

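The cap is held at (318,290) and the lens beneath is bare at (318,195). The trays haven't moved. Carrying the cap to the cap tray's left pocket.

Request:
arm_command(
  plan="-0.0293 0.0456 0 0; -0.0293 0.0456 0 0; -0.0293 0.0456 0 0; -0.0293 0.0456 0 0; -0.0293 0.0456 0 0; -0.0293 0.0456 0 0; 0 0 0.04 0; 0 0 0.05 0; 0 0 0 0; 0 0 0 0; 0 0 0 0",
)

```text
clock: 7.6
tcp_pos: [0.4442, -0.048, 0.1519]
orientation: [3.141, -0.006, 0.004]
contact_force: [-1.1, -0.5, -0.5]
grip_width: 0.0248
gripper_force: 29.7
```

Run:
```python
from h import *
o,im,d=snap('wrist','w4.png'); P=cloud('wrist',d,o); go(.4445,-.0485,.04,0)
np.save('pics/P4.npy',P)
# tray outline: points of wall-top height
q=(P[...,2]>.014)&(P[...,2]<.03)&(P[...,0]>.36)&(P[...,0]<.52)&(P[...,1]<.03)&(P[...,1]>-.3)
Q=P[q]; print(len(Q),np.percentile(Q,[1,50,99],axis=0).round(3))
for y in(-.02,-.05,-.08,-.12,-.16,-.2):
    s=Q[abs(Q[:,1]-y)<.006]; print(y,len(s), s[:,0].max().round(4) if len(s) else 0, s[:,0].min().round(4) if len(s) else 0)
s=Q[(abs(Q[:,0]-.46)<.015)]; print('ymax',s[:,1].max())
```

```text
shift mm [  0.4   0.4 111.8] yaw -0.24 | from [ 0.4441 -0.0481  0.1518 -0.2383]
6085 [[ 0.396 -0.253  0.014]
 [ 0.461 -0.154  0.02 ]
 [ 0.488 -0.008  0.023]]
-0.02 120 0.4889 0.484
-0.05 129 0.4875 0.4827
-0.08 140 0.4865 0.4814
-0.12 265 0.4852 0.3989
-0.16 217 0.4836 0.3977
-0.2 190 0.4821 0.3956
ymax -0.00701490201034255
```

View pics/w4.png

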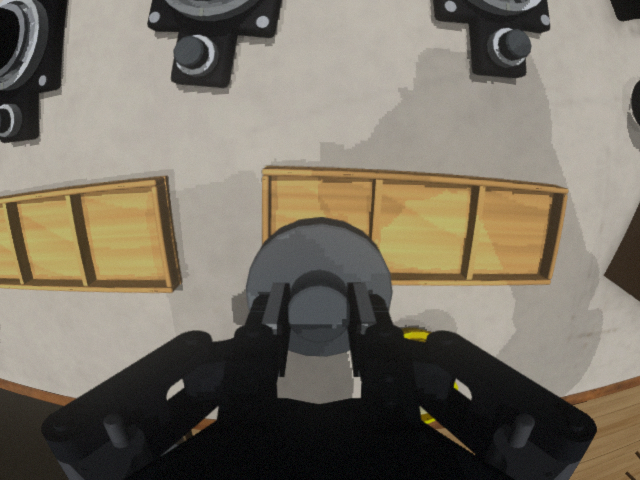

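The cap hangs over the left pocket of the cap tray at (320,280), and edges are measured. Lowering.

Request:
arm_command(
  plan="0 0.0015 0.04 0; 0 0 0.04 0; 0 0 0.02 0; 0 0 0.008 0; 0 0 0.004 0; 0 0 0 0; 0 0 0 0; 0 0 0 0",
)

```text
clock: 8.65
tcp_pos: [0.4433, -0.0497, 0.0388]
orientation: [3.141, -0.007, 0.002]
contact_force: [-0.7, -0.2, -0.5]
grip_width: 0.0245
gripper_force: 29.7
```

Request:
arm_command(
  plan="0 0 0 0; 0 0 0 0; 0 0 0 0; 0 0 -0.01 0; 0 0 -0.03 0; 0 0 -0.05 0; 0 0 -0.05 0; 0 0 0 0; 0 0 0 0",
  hand=0.0,
)

```text
clock: 9.78
tcp_pos: [0.4425, -0.0498, 0.1784]
orientation: [3.141, -0.007, 0.0]
contact_force: [-1.0, 0.1, 0.2]
grip_width: 0.043
gripper_force: 0.0
```

Run:
```python
from h import *
o,im,d=snap('wrist','w5.png'); P=cloud('wrist',d,o); print(np.round(o['tcp_pos'],4))
blobs(P,.026,.05,(.445,-.05),.035); blobs(P,.01,.05,(.445,-.05),.037)
go(.643,.0245,.18,0)
```

```text
[ 0.4425 -0.0498  0.1784]
centre [ 0.4434 -0.0501  0.0352] size [0.0241 0.0248 0.0057] 926
centre [ 0.4439 -0.0501  0.0263] size [0.0617 0.0613 0.0226] 5138
shift mm [200.6 -75.1  -2.3] yaw -0.25 | from [ 0.4421 -0.0497  0.1777 -0.2467]
```

Request:
arm_command(
  plan="0.05 -0.0187 0 0; 0.05 -0.0187 0 0; 0.05 -0.0187 0 0; 0.05 -0.0187 0 0; 0 0 0 0; 0 0 0 0; 0 0 0 0",
)

```text
clock: 10.7
tcp_pos: [0.6419, 0.0235, 0.1775]
orientation: [3.141, -0.007, -0.003]
contact_force: [-0.2, 0.1, -0.3]
grip_width: 0.0427
gripper_force: 0.0
```

Run:
```python
from h import *
o,im,d=snap('wrist','w6.png'); P=cloud('wrist',d,o); print(np.round(o['tcp_pos'],4))
blobs(P,.1,.118,(.643,.0245),.03); blobs(P,.08,.098,(.643,.0245),.045); blobs(P,.04,.048,(.5736,.0362),.02)
```

```text
[0.6419 0.0235 0.1775]
centre [0.6438 0.0248 0.1074] size [0.0245 0.024  0.0072] 1657
centre [0.6443 0.0248 0.0891] size [0.0622 0.0614 0.012 ] 7076
centre [0.5726 0.0366 0.0427] size [0.0204 0.0206 0.0044] 521
```

Descend to TCP z 0.1115, grip, lift.

Request:
arm_command(
  plan="0.002 -0.0013 0.03 0; 0 0 0.025 0; 0 0 0.011 0; 0 0 0 0; 0 0 0 0; 0 0 0 0",
)

```text
clock: 11.5
tcp_pos: [0.6459, 0.0257, 0.1134]
orientation: [-3.141, 0.007, -0.003]
contact_force: [0.3, 0.4, 0.7]
grip_width: 0.0428
gripper_force: 0.0
```

Request:
arm_command(
  plan="0 0 0 0; 0 0 0 0; 0 0 0 0; 0 0 0 0; 0 0 -0.01 0; 0 0 -0.03 0; 0 0 -0.045 0; 0 0 -0.045 0; 0 0 0 0; 0 0 0 0",
  hand=1,
)

```text
clock: 12.75
tcp_pos: [0.6448, 0.0254, 0.242]
orientation: [3.141, -0.007, -0.001]
contact_force: [-0.9, 0.0, -0.6]
grip_width: 0.0246
gripper_force: 29.5
```

Run:
```python
from h import *
trays(); go(.4415,-.131,.15,0); print(r.get_obs()['grip_width'])
o,im,d=snap('wrist','w7.png'); P=cloud('wrist',d,o); blobs(P,.08,.1,(.643,.0245),.04)
```

```text
tray ((432.58819580078125, 205.9425811767578), (93.88694763183594, 262.5076599121094), 2.0133211612701416)
shift mm [-202.3  157.2   91.2] yaw -0.25 | from [ 0.6445  0.0254  0.2412 -0.2456]
0.024368721188175135
centre [0.6555 0.0247 0.0844] size [0.031  0.053  0.0087] 2020
```

Request:
arm_command(
  plan="-0.0405 0.0314 0 0; -0.0405 0.0314 0 0; -0.0405 0.0314 0 0; -0.0405 0.0314 0 0; -0.0405 0.0314 0 0; 0 0 0.04 0; 0 0 0.05 0; 0 0 0 0; 0 0 0 0; 0 0 0 0",
)

```text
clock: 14.1
tcp_pos: [0.4434, -0.1306, 0.154]
orientation: [3.141, -0.006, 0.005]
contact_force: [-0.1, -0.1, 0.7]
grip_width: 0.0243
gripper_force: 29.7
```

Run:
```python
from h import *
o,im,d=snap('wrist','w8.png'); P=cloud('wrist',d,o)
Q=P[(P[...,2]>.017)&(P[...,2]<.027)&(P[...,0]>.36)&(P[...,0]<.52)&(P[...,1]<.03)&(P[...,1]>-.32)]
for y in(-.03,-.09,-.13,-.17,-.21):
    s=Q[abs(Q[:,1]-y)<.006]; print(y,len(s), s[:,0].max().round(4) if len(s) else 0)
s=Q[(abs(Q[:,0]-.465)<.012)]; print('y',s[:,1].max(),s[:,1].min())
go(.4415,-.131,.04,0)
```

```text
-0.03 987 0.4884
-0.09 555 0.4865
-0.13 130 0.4846
-0.17 572 0.4834
-0.21 224 0.4813
y -0.006979958236313061 -0.2554940491926256
shift mm [ -1.8   0.4 113.8] yaw -0.23 | from [ 0.4433 -0.1306  0.1538 -0.2344]
```

Request:
arm_command(
  plan="-0.001 0.0005 0.04 0; 0 0 0.04 0; 0 0 0.02 0; 0 0 0.01 0; 0 0 0.003 0; 0 0 0 0; 0 0 0 0; 0 0 0 0",
)

```text
clock: 15.15
tcp_pos: [0.4418, -0.1312, 0.04]
orientation: [3.141, -0.007, 0.002]
contact_force: [-0.7, 0.4, 5.6]
grip_width: 0.0244
gripper_force: 30.0
```

Request:
arm_command(
  plan="0 0 0 0; 0 0 0 0; 0 0 0 0; 0 0 -0.01 0; 0 0 -0.03 0; 0 0 -0.05 0; 0 0 -0.05 0; 0 0 0 0; 0 0 0 0",
  hand=0.0,
)

```text
clock: 16.27
tcp_pos: [0.4406, -0.1311, 0.1793]
orientation: [3.141, -0.007, -0.0]
contact_force: [-0.3, 0.5, -0.8]
grip_width: 0.0426
gripper_force: 0.0
```

Run:
```python
from h import *
o,im,d=snap('wrist','w9.png'); P=cloud('wrist',d,o); print(np.round(o['tcp_pos'],4))
blobs(P,.026,.05,(.442,-.131),.035); blobs(P,.01,.05,(.442,-.131),.037)
blobs(P,.01,.05,(.444,-.05),.037); blobs(P,.041,.05,(.583,-.187),.02)
go(.583,-.187,.15,0)
```

```text
[ 0.4406 -0.1311  0.1793]
centre [ 0.4397 -0.1314  0.0347] size [0.0253 0.0249 0.0066] 931
centre [ 0.4399 -0.1315  0.0266] size [0.0613 0.0613 0.0219] 5077
centre [ 0.4438 -0.0509  0.0249] size [0.0612 0.0622 0.0251] 4742
centre [ 0.5846 -0.1879  0.0433] size [0.0202 0.0205 0.0036] 632
shift mm [143.1  55.4  28.6] yaw -0.25 | from [ 0.4402 -0.131   0.1786 -0.2465]
```

View pics/w9.png

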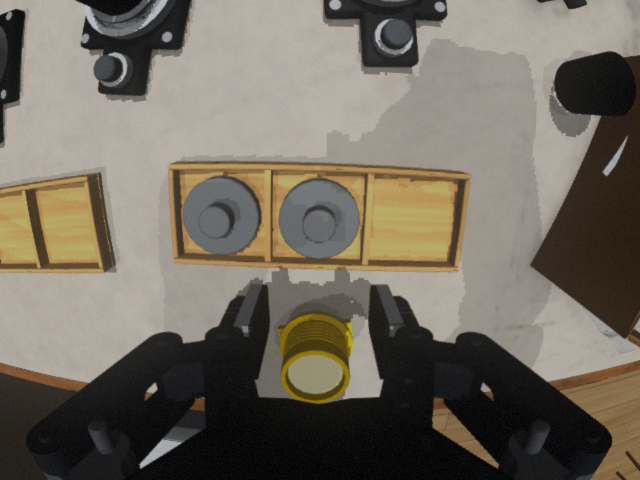

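Both caps lie knob up at (222,215) and (320,218). Now dock c's release button at (0.5845,-0.1875).

Request:
arm_command(
  plan="0.0481 0.0189 0 0; 0.0481 0.0189 0 0; 0.0481 0.0189 0 0; 0 0 0 0.0; 0 0 0.05 0; 0 0 0.05 0; 0 0 0.01 0; 0 0 0 0; 0 0 0 0",
  hand=1,
)

```text
clock: 17.45
tcp_pos: [0.5864, -0.1885, 0.0712]
orientation: [3.141, -0.007, 0.005]
contact_force: [0.4, -0.4, 0.3]
grip_width: -0.0003
gripper_force: 0.0
```

Run:
```python
from h import *
go(.5843,-.1878,.0485,0); print(np.round(r.get_obs()['contact_force'],1))
```

```text
shift mm [-2.1 -0.7 22.7] yaw -0.24 | from [ 0.5864 -0.1885  0.0712 -0.2398]
[ 0.4 -0.4  0.3]
```

Request:
arm_command(
  plan="-0.001 0 0.01 0; 0 0 0.004 0; 0 0 0.003 0; 0 0 0.003 0; 0 0 0.002 0; 0 0 0 0; 0 0 0 0; 0 0 0 0",
)

```text
clock: 18.45
tcp_pos: [0.5845, -0.1886, 0.0488]
orientation: [3.141, -0.007, 0.001]
contact_force: [-4.7, -0.5, 15.0]
grip_width: 0.0001
gripper_force: 7.5
```

Request:
arm_command(
  plan="0 0 -0.01 0; 0 0 -0.04 0; 0 0 -0.05 0; 0.0355 -0.002 0 0; 0.036 -0.002 0 0; 0 0 0 0; 0 0 0 0; 0 0 0 0",
  hand=-1,
)

```text
clock: 19.45
tcp_pos: [0.6545, -0.185, 0.147]
orientation: [3.141, -0.007, -0.002]
contact_force: [-0.3, -0.3, 0.4]
grip_width: 0.0856
gripper_force: 0.0
```

Run:
```python
from h import *
o,im,d=snap('wrist','w10.png'); P=cloud('wrist',d,o); print(np.round(o['tcp_pos'],4),o['grip_width'])
blobs(P,.075,.1,(.657,-.184),.04); blobs(P,.025,.055,(.5845,-.188),.014)
q=P[np.hypot(P[...,0]-.5845,P[...,1]+.188)<.008]; print('button z',np.nanmedian(q[:,2]))
```

```text
[ 0.6545 -0.185   0.147 ] 0.08558579106084387
centre [ 0.6577 -0.1846  0.0833] size [0.0528 0.0518 0.0105] 8064
centre [ 0.5849 -0.188   0.032 ] size [0.0257 0.0262 0.0075] 915
button z 0.03449911636030567
```

Request:
arm_command(
  plan="0.0022 -0.0005 0.03 0; 0 0 0.03 0; 0 0 0.018 0; 0 0 0.008 0; 0 0 0 0; 0 0 0 0",
)

```text
clock: 20.25
tcp_pos: [0.6586, -0.1843, 0.0625]
orientation: [3.141, -0.007, 0.003]
contact_force: [0.7, -0.0, -0.4]
grip_width: 0.0853
gripper_force: 0.0
```

Request:
arm_command(
  plan="0 0 0 0; 0 0 0 0; 0 0 0 0; 0 0 0 0; 0 0 0 0",
  hand=1,
  grip_force=40,
)

```text
clock: 20.88
tcp_pos: [0.6584, -0.1842, 0.0622]
orientation: [3.141, -0.007, 0.002]
contact_force: [-0.8, -0.0, 5.4]
grip_width: 0.0551
gripper_force: 43.1
```

Request:
arm_command(
  plan="0 0 0 -5; 0 0 0 -9.8; 0 0 0 -9.8; 0 0 0 -9.8; 0 0 0 -9.8; 0 0 0 -9.8; 0 0 0 -9.8; 0 0 0 -9.8; 0 0 0 -9.8; 0 0 0 -4; 0 0 0 0; 0 0 0 0",
)

```text
clock: 22.38
tcp_pos: [0.6584, -0.1834, 0.0622]
orientation: [2.275, 2.166, 0.002]
contact_force: [-1.8, 1.5, 5.6]
grip_width: 0.0547
gripper_force: 43.4
```

Run:
```python
from h import *
o=r.get_obs(); print(head(o),np.round(o['moment'],2),np.round(o['joints'],2),o['grip_width'])
```

```text
87.183517344194 [ 0.32  0.4  -0.01] [ 0.62  0.78 -0.65  1.63  0.56  0.93 -0.29] 0.05472988218394912
```

Request:
arm_command(
  plan="0 0 -0.005 0; 0 0 -0.008 0; 0 0 -0.01 0; 0 0 -0.02 0; 0 0 -0.04 0; 0 0 -0.05 0; 0 0 0 0; 0 0 0 0",
)

```text
clock: 23.38
tcp_pos: [0.6574, -0.1843, 0.1946]
orientation: [2.276, 2.165, -0.001]
contact_force: [-0.5, 0.2, -4.0]
grip_width: 0.0549
gripper_force: 43.6
```

Run:
```python
from h import *
cv2.imwrite('pics/top2.png',trays()[:,:,::-1]); o,im,d=snap('wrist','w11.png'); P=cloud('wrist',d,o)
Q=P[(P[...,2]>.017)&(P[...,2]<.029)&(P[...,0]>.36)&(P[...,0]<.52)&(P[...,1]<.4)&(P[...,1]>.03)]; print(len(Q))
if len(Q): print(cv2.minAreaRect((Q[:,:2]*1000).astype(np.float32)))
print(head(o),o['tcp_pos'])
```

```text
tray ((399.810302734375, 179.87686157226562), (81.97700500488281, 265.24725341796875), 0.9785900115966797)
tray ((440.5653076171875, -128.62261962890625), (246.67079162597656, 87.84156036376953), 87.98644256591797)
265
((391.3609313964844, 46.791385650634766), (11.273472785949707, 64.35389709472656), 83.21954345703125)
87.155914760071 [ 0.65690043 -0.18430273  0.19346804]
```

View pics/w11.png

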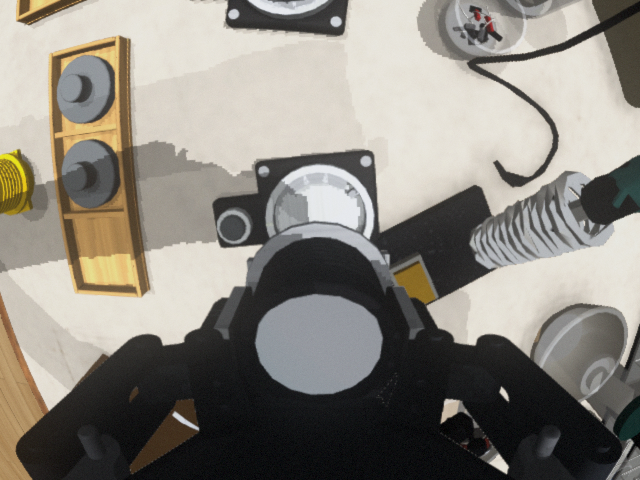

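Lens c is off its dock, held at (320,340), and the dock ring is empty at (320,200). The lens tray has been knocked, so I'm measuring it again with a wider mask.

```bash
sed -i 's/m\[312:\]=0; m\[:,:140\]=0/m[345:]=0; m[:,:140]=0/; s/(15,70,120),(28,255,255)); m\[:250\]/(12,60,90),(25,255,255)); m[:250]/' h.py
python3 - <<'E'
from h import *
o,im,d=snap('top','top3.png'); P=cloud('top',d)
hsv=cv2.cvtColor(im,cv2.COLOR_RGB2HSV); m=cv2.inRange(hsv,(12,60,90),(24,255,255)); m[:250]=0;m[345:]=0;m[:,:130]=0
m=cv2.morphologyEx(m,cv2.MORPH_CLOSE,np.ones((7,7)))
for c in cv2.findContours(m,cv2.RETR_EXTERNAL,cv2.CHAIN_APPROX_NONE)[0]:
    if cv2.contourArea(c)<500: continue
    w=onz('top',c[:,0],0.023)[:,:2]; print(cv2.boundingRect(c),cv2.minAreaRect((w*1000).astype(np.float32)))
cv2.imwrite('pics/top3c.png',cv2.resize(im[180:380,130:430,::-1],None,fx=2.5,fy=2.5,interpolation=3))
E
```

```text
(185, 279, 102, 38) ((393.75665283203125, 180.18771362304688), (94.45758819580078, 266.7255554199219), 2.388458728790283)
(306, 264, 93, 38) ((440.9764404296875, -128.56024169921875), (247.3025665283203, 89.45508575439453), 87.75479125976562)
```

View pics/top3c.png

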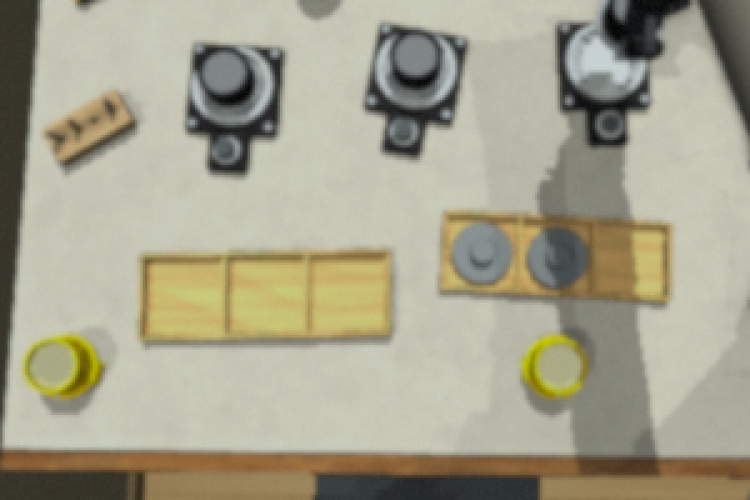

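The lens tray now lies at (265,297) of this crop: centre (0.394,0.180), yaw 2.4°. Its right pocket is at the edge of reach, so I'll test that while carrying lens c.

Run:
```python
from h import *
go(.400,.094,.193,90)
```

```text
shift mm [ 265.2 -270.3   -0.3] yaw -2.84 | from [ 0.6568 -0.1843  0.1927 87.158 ]
```

Request:
arm_command(
  plan="0.038 -0.0386 0 0; 0.038 -0.0386 0 0; 0.038 -0.0386 0 0; 0.038 -0.0386 0 0; 0.038 -0.0386 0 0; 0.038 -0.0386 0 0; 0.037 -0.0386 0 0; 0 0 0 0; 0 0 0 0; 0 0 0 0",
)

```text
clock: 24.78
tcp_pos: [0.4017, 0.0931, 0.1941]
orientation: [-2.277, -2.163, 0.0]
contact_force: [-1.0, -0.8, -3.8]
grip_width: 0.0555
gripper_force: 44.2
```

Run:
```python
from h import *
o,im,d=snap('wrist','w12.png'); P=cloud('wrist',d,o); np.save('pics/P12.npy',P); print(np.round(o['joints'],2))
go(.398,.093,.193); 
Q=P[(P[...,2]>.018)&(P[...,2]<.030)&(P[...,0]>.32)&(P[...,0]<.48)&(P[...,1]<.4)&(P[...,1]>.02)]; print(len(Q))
print(cv2.minAreaRect((Q[:,:2]*1000).astype(np.float32)))
for y in(.1,.14,.18,.22,.26,.3):
    s=Q[abs(Q[:,1]-y)<.005]; print(y,len(s),np.percentile(s[:,0],[2,98]).round(4) if len(s) else 0)
```

```text
[ 0.51  0.22 -0.96  2.15  0.24  0.88 -0.65]
shift mm [-0.4 -3.7  1.1] yaw None | from [ 0.4017  0.0932  0.1941 87.0462]
4521
((394.82818603515625, 175.2119140625), (92.8251724243164, 213.2087860107422), 2.2955760955810547)
0.1 153 [0.3521 0.4434]
0.14 619 [0.3513 0.441 ]
0.18 166 [0.349  0.4403]
0.22 746 [0.3483 0.4378]
0.26 153 [0.3461 0.4372]
0.3 0 0
```

Request:
arm_command(
  plan="0 -0.003 0.03 -1.5; 0 0 0.03 -1.5; 0 0 0.03 0; 0 0 0 0; 0 0 0 0; 0 0 0 0",
)

```text
clock: 25.58
tcp_pos: [0.3992, 0.0942, 0.1054]
orientation: [2.218, 2.223, 0.003]
contact_force: [0.0, 0.3, -3.3]
grip_width: 0.0553
gripper_force: 44.1
```

Run:
```python
from h import *
P=np.load('pics/P12.npy')
s=P[(P[...,2]>.012)&(P[...,2]<.032)&(P[...,0]>.345)&(P[...,0]<.45)&(P[...,1]<.15)&(P[...,1]>.0)]
print(len(s),np.percentile(s[:,1],[0,1,3]))
z=P[(P[...,2]>.002)&(P[...,2]<.011)&(abs(P[...,0]-.42)<.008)&(P[...,1]>.03)&(P[...,1]<.33)][:,1]
print(np.histogram(z,bins=np.arange(.03,.34,.01)))
print(np.round(r.get_obs()['joints'],2)); trays()
go(.398,.093,.05)
```

```text
2029 [0.07047488 0.07445146 0.07736916]
(array([  0,   0,   0,   0,  11, 174, 207, 204, 216, 208,  77, 216, 217,
       220, 223, 217, 222, 214, 218,  63, 210, 214, 198, 200, 184,   0,
         0,   0,   0,   0,   0]), array([0.03, 0.04, 0.05, 0.06, 0.07, 0.08, 0.09, 0.1 , 0.11, 0.12, 0.13,
       0.14, 0.15, 0.16, 0.17, 0.18, 0.19, 0.2 , 0.21, 0.22, 0.23, 0.24,
       0.25, 0.26, 0.27, 0.28, 0.29, 0.3 , 0.31, 0.32, 0.33, 0.34]))
[ 0.37  0.38 -0.87  2.24  0.46  0.7  -0.82]
tray ((391.4081726074219, 222.45220947265625), (91.98770904541016, 182.95526123046875), 0.9753077030181885)
tray ((440.46942138671875, -128.2300262451172), (247.83599853515625, 89.19751739501953), 87.88092041015625)
shift mm [-1.1 -1.  55.3] yaw None | from [ 0.399   0.0941  0.1053 90.1206]
```

Request:
arm_command(
  plan="-0.001 -0.001 0.025 0; 0 0 0.018 0; 0 0 0.008 0; 0 0 0.003 0; 0 0 0 0; 0 0 0 0; 0 0 0 0",
)

```text
clock: 26.5
tcp_pos: [0.3974, 0.0931, 0.0506]
orientation: [2.218, 2.224, 0.001]
contact_force: [-0.5, 0.4, -2.7]
grip_width: 0.0552
gripper_force: 44.4
```

Run:
```python
from h import *
go(.398,.093,.049); o=r.get_obs(); print(np.round(o['joints'],2),o['contact_force'].round(1))
```

```text
shift mm [-0.1  0.6  1.6] yaw None | from [3.97400e-01 9.31000e-02 5.06000e-02 9.01446e+01]
[ 0.26  0.48 -0.76  2.28  0.61  0.59 -0.96] [-0.5  0.4 -2.7]
```

Request:
arm_command(
  plan="0 0 0.0013 0; 0 0 0 0; 0 0 0 0",
)

```text
clock: 26.88
tcp_pos: [0.3974, 0.0931, 0.0492]
orientation: [2.218, 2.224, 0.0]
contact_force: [0.2, -0.6, 1.2]
grip_width: 0.0552
gripper_force: 44.8
```

Request:
arm_command(
  plan="0 0 0 0; 0 0 0 0; 0 0 0 0; 0 0 0 0; 0 0 -0.02 0; 0 0 -0.04 0; 0 0 -0.05 0; 0 0 -0.04 0; 0 0 0 0; 0 0 0 0",
  hand=-1,
)

```text
clock: 28.12
tcp_pos: [0.3967, 0.0925, 0.1984]
orientation: [2.219, 2.224, -0.001]
contact_force: [-0.5, -0.5, 0.5]
grip_width: 0.0853
gripper_force: 0.0
```

Run:
```python
from h import *
o,im,d=snap('wrist','w13.png'); P=cloud('wrist',d,o); print(np.round(o['tcp_pos'],4),head(o))
blobs(P,.065,.09,(.398,.093),.045); go(.573,.0364,.12,0)
```

```text
[0.3967 0.0925 0.1984] 90.12751933841515
centre [0.3968 0.0925 0.0709] size [0.0516 0.0523 0.0094] 4717
shift mm [-56.6 176.5  78. ] yaw 90.15 | from [ 0.3964  0.0926  0.198  90.1459]
```

View pics/w13.png

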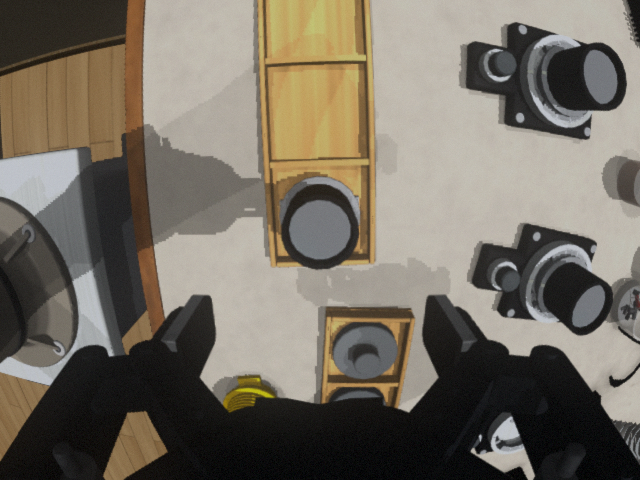

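Lens c stands upright in the right pocket at (320,225). Next is dock b's button.

Request:
arm_command(
  plan="-0.0141 0.0441 0 0; -0.0141 0.0441 0 0; -0.0142 0.0441 0 0; -0.0142 0.0441 0 0; 0 0 0.009 10; 0 0 0.009 10; 0 0 0.009 10; 0 0 0.009 10; 0 0 0.009 10; 0 0 0.009 10; 0 0 0.009 10; 0 0 0.009 10; 0 0 0.009 10; 0 0 0 0; 0 0 0 0; 0 0 0 0",
  hand=1,
)

```text
clock: 30.18
tcp_pos: [0.5738, 0.037, 0.118]
orientation: [-3.142, -0.007, 0.0]
contact_force: [0.5, 0.3, 0.2]
grip_width: -0.0002
gripper_force: 0.0
```

Run:
```python
from h import *
o,im,d=snap('wrist','w14.png'); P=cloud('wrist',d,o)
blobs(P,.041,.048,(.573,.0364),.02); blobs(P,.075,.1,(.644,.0248),.045); go(.573,.0364,.0488,0)
```

```text
centre [0.5725 0.0367 0.0432] size [0.0207 0.0202 0.0035] 1020
centre [0.6434 0.0249 0.0839] size [0.0516 0.0516 0.0095] 12949
shift mm [-0.8  0.6 69.3] yaw 0.23 | from [0.5738 0.037  0.1181 0.2328]
```

Request:
arm_command(
  plan="-0.0008 0 0.03 0; 0 0 0.02 0; 0 0 0.007 0; 0 0 0.004 0; 0 0 0.003 0; 0 0 0.003 0; 0 0 0.002 0; 0 0 0 0; 0 0 0 0; 0 0 0 0",
)

```text
clock: 31.48
tcp_pos: [0.5733, 0.037, 0.0491]
orientation: [-3.141, -0.004, -0.001]
contact_force: [0.6, 0.5, 1.0]
grip_width: 0.0002
gripper_force: 0.4
```

Request:
arm_command(
  plan="0 0 -0.01 0; 0 0 -0.04 0; 0 0 -0.05 0; 0.0353 0.006 0 0; 0.0353 0.006 0 0; 0 0 0 0; 0 0 0 0; 0 0 0 0",
  hand=-1,
)

```text
clock: 32.48
tcp_pos: [0.6425, 0.0255, 0.149]
orientation: [3.142, 0.006, -0.001]
contact_force: [0.8, -0.1, -0.4]
grip_width: 0.0854
gripper_force: 0.0
```

Run:
```python
from h import *
o,im,d=snap('wrist','w15.png'); P=cloud('wrist',d,o); print(np.round(o['tcp_pos'],4),o['grip_width'])
blobs(P,.075,.1,(.644,.0248),.045)
q=P[np.hypot(P[...,0]-.573,P[...,1]-.0366)<.008]; print('button z',np.nanmedian(q[:,2]))
go(.6434,.0249,.062)
```

```text
[0.6425 0.0255 0.149 ] 0.08538776605572541
centre [0.6444 0.0248 0.0832] size [0.0529 0.0516 0.0106] 7880
button z 0.03445240516357244
shift mm [ 0.7  0.6 87.1] yaw None | from [0.6427 0.0255 0.1491 0.1951]
```

Request:
arm_command(
  plan="0.001 0.0005 0.03 0; 0 0 0.03 0; 0 0 0.018 0; 0 0 0.009 0; 0 0 0 0; 0 0 0 0",
)

```text
clock: 33.28
tcp_pos: [0.6452, 0.0248, 0.063]
orientation: [-3.141, -0.004, -0.003]
contact_force: [0.3, -0.2, 0.6]
grip_width: 0.0856
gripper_force: 0.0
```

Request:
arm_command(
  plan="0 0 0 0; 0 0 0 0; 0 0 0 0; 0 0 0 0; 0 0 0 0",
  hand=1,
)

```text
clock: 33.9
tcp_pos: [0.6451, 0.0249, 0.0629]
orientation: [-3.141, -0.004, -0.002]
contact_force: [-0.6, 0.4, 5.8]
grip_width: 0.0552
gripper_force: 43.0
```

Request:
arm_command(
  plan="0 0 0 -5; 0 0 0 -9.8; 0 0 0 -9.8; 0 0 0 -9.8; 0 0 0 -9.8; 0 0 0 -9.8; 0 0 0 -9.8; 0 0 0 -9.8; 0 0 0 -9.8; 0 0 0 -4; 0 0 0 0; 0 0 0 0",
)

```text
clock: 35.4
tcp_pos: [0.645, 0.0254, 0.0629]
orientation: [2.268, 2.174, 0.003]
contact_force: [-0.6, 0.7, 5.6]
grip_width: 0.0553
gripper_force: 43.4
```

Run:
```python
from h import *
o=r.get_obs(); print(head(o),np.round(o['moment'],2),np.round(o['contact_force'],2),o['grip_width'])
```

```text
87.5755658852123 [0.2  0.34 0.06] [-0.58  0.74  5.57] 0.05531287488395495
```

Request:
arm_command(
  plan="0 0 -0.003 0; 0 0 -0.004 0; 0 0 0 0",
)

```text
clock: 35.78
tcp_pos: [0.6444, 0.0244, 0.0689]
orientation: [2.268, 2.173, -0.001]
contact_force: [-0.1, 0.3, -4.1]
grip_width: 0.055
gripper_force: 43.0
```

Request:
arm_command(
  plan="0 0 -0.008 0; 0 0 -0.01 0; 0 0 -0.02 0; 0 0 -0.04 0; 0 0 -0.05 0; 0 0 0 0; 0 0 0 0",
)

```text
clock: 36.65
tcp_pos: [0.6442, 0.0243, 0.1974]
orientation: [2.268, 2.173, -0.001]
contact_force: [-0.2, -0.3, -4.4]
grip_width: 0.055
gripper_force: 43.7
```

Run:
```python
from h import *
trays(); go(.394,.180,.195,90)
```

```text
tray ((393.9095458984375, 180.04794311523438), (94.7075424194336, 266.8555603027344), 2.424105405807495)
tray ((441.77777099609375, -111.01799774169922), (213.062744140625, 89.84735870361328), 87.81220245361328)
shift mm [ 145.  -256.2    1.4] yaw -2.44 | from [6.43700e-01 2.42000e-02 1.96400e-01 8.75554e+01]
```

Request:
arm_command(
  plan="0.029 -0.0512 0 -1.2; 0.0295 -0.0509 0 -1.2; 0.03 -0.0505 0 0; 0.031 -0.05 0 0; 0.031 -0.05 0 0; 0 0 0.04 0; 0 0 0.04 0; 0 0 0 0; 0 0 0 0; 0 0 0 0",
)

```text
clock: 37.95
tcp_pos: [0.3949, 0.179, 0.1183]
orientation: [2.222, 2.219, 0.003]
contact_force: [0.2, 0.3, -3.1]
grip_width: 0.055
gripper_force: 44.3
```

Run:
```python
from h import *
o,im,d=snap('wrist','w16.png'); P=cloud('wrist',d,o); print(head(o))
Q=P[(P[...,2]>.018)&(P[...,2]<.030)&(P[...,0]>.32)&(P[...,0]<.48)&(P[...,1]<.4)&(P[...,1]>.02)]
for y in(.16,.18,.19,.22,.26,.3):
    s=Q[abs(Q[:,1]-y)<.005]; print(y,len(s),np.percentile(s[:,0],[2,98]).round(4) if len(s) else 0)
s=P[(P[...,2]>.002)&(P[...,2]<.011)&(abs(P[...,0]-.42)<.01)&(P[...,1]>.18)&(P[...,1]<.33)][:,1]; print(np.histogram(s,bins=np.arange(.2,.33,.005)))
go(.3945,.180,.049,90)
```

```text
89.92968534906775
0.16 0 0
0.18 230 [0.3492 0.4403]
0.19 266 [0.3491 0.4403]
0.22 1232 [0.3487 0.4376]
0.26 290 [0.3462 0.4369]
0.3 299 [0.3445 0.4358]
(array([216, 231, 220, 202,   0, 201, 220, 228, 234, 225, 242, 237, 232,
       241, 233, 235, 227, 236, 227, 228, 228, 229,   0,   0,   0]), array([0.2  , 0.205, 0.21 , 0.215, 0.22 , 0.225, 0.23 , 0.235, 0.24 ,
       0.245, 0.25 , 0.255, 0.26 , 0.265, 0.27 , 0.275, 0.28 , 0.285,
       0.29 , 0.295, 0.3  , 0.305, 0.31 , 0.315, 0.32 , 0.325]))
shift mm [ 1.2 -0.3 69.2] yaw -0.08 | from [ 0.3948  0.1788  0.1182 89.9232]
```

Request:
arm_command(
  plan="0.001 0 0.03 0; 0 0 0.025 0; 0 0 0.008 0; 0 0 0.004 0; 0 0 0.0015 0; 0 0 0 0; 0 0 0 0; 0 0 0 0",
)

```text
clock: 39.0
tcp_pos: [0.3945, 0.1798, 0.0498]
orientation: [2.222, 2.219, 0.002]
contact_force: [-2.4, -1.2, 6.6]
grip_width: 0.0549
gripper_force: 45.8
```

Request:
arm_command(
  plan="0 0 0 0; 0 0 0 0; 0 0 0 0; 0 0 0 0; 0 0 -0.02 0; 0 0 -0.04 0; 0 0 -0.05 0; 0 0 -0.04 0; 0 0 0 0; 0 0 0 0",
  hand=-1,
)

```text
clock: 40.25
tcp_pos: [0.3936, 0.1789, 0.1979]
orientation: [2.223, 2.22, -0.001]
contact_force: [-0.6, -0.3, -0.9]
grip_width: 0.0856
gripper_force: 0.0
```

Run:
```python
from h import *
o,im,d=snap('wrist','w17.png'); P=cloud('wrist',d,o); print(np.round(o['tcp_pos'],4),head(o))
blobs(P,.065,.09,(.394,.18),.04); blobs(P,.065,.09,(.397,.093),.04); go(.5488,.2268,.118,0)
```

```text
[0.3936 0.1789 0.1979] 89.9335726600047
centre [0.394  0.1791 0.0709] size [0.0519 0.0523 0.0095] 4759
centre [0.3969 0.0929 0.0707] size [0.0517 0.0531 0.0096] 3537
shift mm [ 48.  155.5  79.5] yaw 89.95 | from [ 0.3933  0.1789  0.1975 89.9522]
```

Request:
arm_command(
  plan="0.016 0.0518 0 0; 0.016 0.0518 0 0; 0.016 0.0518 0 0; 0 0 0.009 10; 0 0 0.009 10; 0 0 0.009 10; 0 0 0.009 10; 0 0 0.009 10; 0 0 0.009 10; 0 0 0.009 10; 0 0 0.009 10; 0 0 0.008 10; 0 0 0 0; 0 0 0 0; 0 0 0 0",
  hand=1,
)

```text
clock: 42.18
tcp_pos: [0.5494, 0.2274, 0.1184]
orientation: [-3.142, -0.002, 0.0]
contact_force: [-0.2, 0.6, 0.8]
grip_width: -0.0003
gripper_force: 0.0
```

Run:
```python
from h import *
o,im,d=snap('wrist','w18.png'); P=cloud('wrist',d,o)
blobs(P,.041,.048,(.5488,.2268),.02); blobs(P,.075,.1,(.621,.2245),.045); go(.5488,.2268,.0488,0)
```

```text
centre [0.5486 0.2275 0.0431] size [0.0202 0.0199 0.0036] 1019
centre [0.6203 0.2246 0.0839] size [0.0518 0.0516 0.0095] 12958
shift mm [-0.6  0.6 69.8] yaw 0.04 | from [0.5494 0.2274 0.1186 0.036 ]
```

Request:
arm_command(
  plan="-0.0007 0 0.03 0; 0 0 0.02 0; 0 0 0.007 0; 0 0 0.004 0; 0 0 0.003 0; 0 0 0.003 0; 0 0 0.003 0; 0 0 0 0; 0 0 0 0; 0 0 0 0",
)

```text
clock: 43.48
tcp_pos: [0.5488, 0.2275, 0.049]
orientation: [3.142, -0.001, 0.001]
contact_force: [-3.5, -1.1, 6.6]
grip_width: 0.0001
gripper_force: 3.2
```

Request:
arm_command(
  plan="0 0 -0.01 0; 0 0 -0.04 0; 0 0 -0.05 0; 0.0358 0.0013 0 0; 0.0358 0.0013 0 0; 0 0 0 0; 0 0 0 0; 0 0 0 0",
  hand=-1,
)

```text
clock: 44.48
tcp_pos: [0.6192, 0.2252, 0.1486]
orientation: [-3.142, -0.001, 0.001]
contact_force: [-0.6, 0.1, -0.1]
grip_width: 0.0855
gripper_force: 0.0
```

Run:
```python
from h import *
o,im,d=snap('wrist','w19.png'); P=cloud('wrist',d,o); print(np.round(o['tcp_pos'],4),o['grip_width'])
blobs(P,.075,.1,(.6205,.2246),.045)
q=P[np.hypot(P[...,0]-.5488,P[...,1]-.2272)<.008]; print('button z',np.nanmedian(q[:,2]))
go(.6207,.2246,.0625)
```

```text
[0.6192 0.2252 0.1486] 0.08551062385427323
centre [0.6213 0.2246 0.0831] size [0.0527 0.0518 0.0108] 7926
button z 0.0344476888974837
shift mm [ 1.3  0.6 86.1] yaw None | from [0.6194 0.2252 0.1486 0.0234]
```

Request:
arm_command(
  plan="0.001 0.0005 0.03 0; 0 0 0.03 0; 0 0 0.018 0; 0 0 0.008 0; 0 0 0 0; 0 0 0 0",
)

```text
clock: 45.28
tcp_pos: [0.6219, 0.2247, 0.0636]
orientation: [-3.141, 0.001, -0.003]
contact_force: [-0.3, -0.0, -0.4]
grip_width: 0.0855
gripper_force: 0.0
```

Request:
arm_command(
  plan="0 0 0 0; 0 0 0 0; 0 0 0 0; 0 0 0 0; 0 0 0 0",
  hand=1,
)

```text
clock: 45.9
tcp_pos: [0.6218, 0.2246, 0.0634]
orientation: [-3.141, 0.001, -0.002]
contact_force: [-0.4, 0.0, 5.6]
grip_width: 0.0554
gripper_force: 42.8
```

Request:
arm_command(
  plan="0 0 0 -5; 0 0 0 -9.8; 0 0 0 -9.8; 0 0 0 -9.8; 0 0 0 -9.8; 0 0 0 -9.8; 0 0 0 -9.8; 0 0 0 -9.8; 0 0 0 -9.8; 0 0 0 -4; 0 0 0 0; 0 0 0 0",
)

```text
clock: 47.4
tcp_pos: [0.6215, 0.2253, 0.0634]
orientation: [-2.271, -2.17, -0.003]
contact_force: [-0.1, 0.6, 5.5]
grip_width: 0.0551
gripper_force: 43.2
```

Request:
arm_command(
  plan="0 0 -0.003 0; 0 0 -0.004 0; 0 0 0 0",
)

```text
clock: 47.78
tcp_pos: [0.6213, 0.224, 0.0695]
orientation: [2.272, 2.169, -0.0]
contact_force: [-1.8, 0.9, -2.9]
grip_width: 0.0553
gripper_force: 42.8
```

Run:
```python
from h import *
o=r.get_obs(); print(head(o),np.round(o['moment'],2),np.round(o['contact_force'],2),o['grip_width'])
```

```text
87.34654176348927 [-0.01  0.03 -0.06] [-1.82  0.87 -2.87] 0.055258916403568115
```

Request:
arm_command(
  plan="0 0 -0.008 0; 0 0 -0.01 0; 0 0 -0.02 0; 0 0 -0.04 0; 0 0 -0.05 0; 0 0 0 0; 0 0 0 0",
)

```text
clock: 48.65
tcp_pos: [0.6211, 0.2239, 0.1979]
orientation: [2.272, 2.169, -0.0]
contact_force: [0.6, 0.2, -2.7]
grip_width: 0.0553
gripper_force: 43.1
```

Run:
```python
from h import *
trays(); go(.390,.267,.197,90)
```

```text
tray ((394.37548828125, 180.3835906982422), (95.28597259521484, 266.59185791015625), 1.897521734237671)
shift mm [ 3.270e+01 -2.325e+02 -1.000e-01] yaw -2.65 | from [ 0.6207  0.2236  0.1969 87.353 ]
```

Request:
arm_command(
  plan="0 0 0 -2.6; 0.0108 -0.0577 0 0; 0.0108 -0.0577 0 0; 0.0108 -0.0577 0 0; 0.0108 -0.0577 0 0; 0 0 0.04 0; 0 0 0.04 0; 0 0 0 0; 0 0 0 0; 0 0 0 0",
)

```text
clock: 49.95
tcp_pos: [0.3913, 0.2683, 0.1188]
orientation: [2.222, 2.22, 0.003]
contact_force: [0.6, -0.1, -2.8]
grip_width: 0.055
gripper_force: 43.7
```

Run:
```python
from h import *
o,im,d=snap('wrist','w20.png'); P=cloud('wrist',d,o)
Q=P[(P[...,2]>.018)&(P[...,2]<.030)&(P[...,0]>.32)&(P[...,0]<.48)&(P[...,1]<.4)&(P[...,1]>.02)]
for y in(.25,.26,.27,.28,.29,.3):
    s=Q[abs(Q[:,1]-y)<.005]; print(y,len(s),np.percentile(s[:,0],[2,98]).round(4) if len(s) else 0)
s=P[(P[...,2]>.002)&(P[...,2]<.011)&(abs(P[...,0]-.39)<.03)&(P[...,1]>.18)&(P[...,1]<.33)][:,1]; print(np.percentile(s,98), Q[:,1].max())
go(.3907,.267,.0505,90)
```

```text
0.25 1 [0.4373 0.4373]
0.26 68 [0.3462 0.4372]
0.27 258 [0.3459 0.4375]
0.28 265 [0.3455 0.4368]
0.29 263 [0.3453 0.4363]
0.3 258 [0.3449 0.4352]
0.3122022441764308 0.39987107462812604
shift mm [-1.2 -0.5 68.2] yaw -0.07 | from [ 0.3912  0.2682  0.1187 89.9317]
```

Request:
arm_command(
  plan="0 0 0.03 0; 0 0 0.025 0; 0 0 0.008 0; 0 0 0.004 0; 0 0 0.001 0; 0 0 0 0; 0 0 0 0; 0 0 0 0",
)

```text
clock: 51.0
tcp_pos: [0.3909, 0.268, 0.0504]
orientation: [2.222, 2.22, 0.002]
contact_force: [-0.8, -1.5, 7.6]
grip_width: 0.0551
gripper_force: 44.6
```

Request:
arm_command(
  plan="0 0 0 0; 0 0 0 0; 0 0 0 0; 0 0 0 0; 0 0 -0.02 0; 0 0 -0.04 0; 0 0 -0.05 0; 0 0 -0.05 0; 0 0 -0.05 0; 0 0 -0.05 0; 0 0 0 0; 0 0 0 0",
  hand=-1,
)

```text
clock: 52.5
tcp_pos: [0.3903, 0.2671, 0.3089]
orientation: [2.222, 2.22, -0.001]
contact_force: [0.5, 0.1, -0.4]
grip_width: 0.0854
gripper_force: 0.0
```

Run:
```python
from h import *
o,im,d=snap('wrist','w21.png'); P=cloud('wrist',d,o); print(np.round(o['tcp_pos'],4))
for c in((.3915,.268),(.394,.179),(.397,.093)): blobs(P,.065,.09,c,.04)
o,im,d=snap('top','top4.png')
```

```text
[0.3903 0.2671 0.3089]
centre [0.3907 0.2676 0.0709] size [0.0524 0.0526 0.01  ] 2420
centre [0.3939 0.1795 0.0708] size [0.0521 0.0528 0.01  ] 2078
centre [0.397  0.093  0.0707] size [0.0512 0.0536 0.0099] 1622
```

View pics/w21.png

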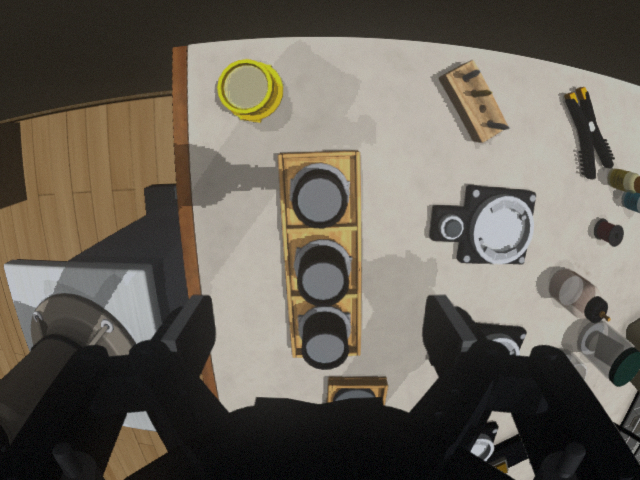

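View pics/top4.png

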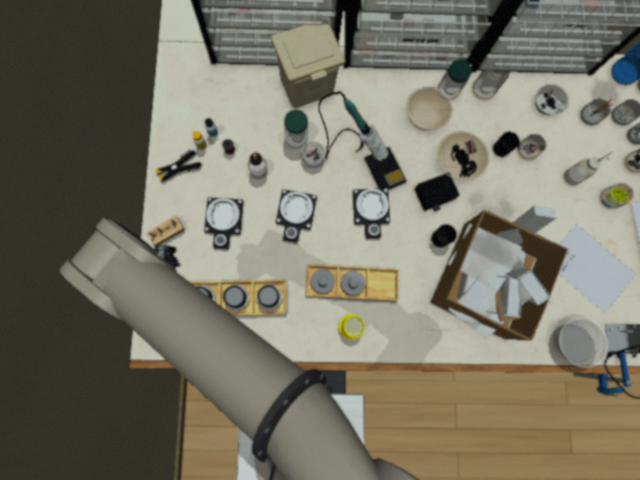

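The pictures show three lenses upright in the lens tray at wrist (320,195), (322,275) and (325,340). Two caps sit knob up in the cap tray at top (322,283) and (352,283). All three docks are empty, and the bottle (257,165), block (166,230) and cup (443,236) haven't moved. Handing in.

```bash
python3 -c "
from bench import ticket
print(ticket.hand_in())"
```

```text
the job is handed in; nothing more can be done
None
```

The job is handed in: both dust caps (lenses a and b; lens c had none) lie knob up in the cap tray, all three lenses stand upright in the lens tray, all docks are empty, and the bottle, mandrel block and cup look unmoved in the final picture; the hand-in gave back no verdict.

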